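# Lock the tiffin carrier's clamp with its hitch pin

### The arm

A 6-joint arm with a two-finger parallel gripper is mounted at the origin on the work surface. World frame = base frame: x ahead of the robot, y to its left, z up, the work surface at z = 0. Lengths are in mm, angles in degrees, forces in N, time in s.
With the tool pointing down it reaches from about 350 to 850 mm from the base axis. Payload 8.1 kg.
Tool frame: the origin (TCP) lies on the centre line of the jaws, within the pads' length; the fingertips stand 25 mm ahead of it and the grasp point (between the pads) lies 6 mm ahead of it (tip_extent is the z of the fingertips in the tool frame, in mm); z points along the fingers, y is the line along which they close (so a half turn about z gives the same grasp; the last joint's range is limited). The gripper opens to 85 mm and grips with 20 to 120 N. Pads are 22 mm wide; open, the fingers measure 114 mm over their backs; the gripper's body (76 mm by 85 mm) begins 54 mm behind the grasp point. The pads swing forward as they close: fully open they stand 13 mm farther back than shut.
Start: joints at [-75.31, 7.471, 85.268, -0, 87.261, -4.893], TCP at [201.13, -565.289, 256.292] pointing down, gripper open.
Joint ranges: [-169.43, 169.43], [-51.17, 129.36], [1.28, 143.12], [-76.62, 256.62], [0, 156.53], [-152.29, 152.29]. Speed limits (degrees/s): [136.94, 136.94, 159.86, 180, 180, 180].

### API

Orientations are given as a 3x3 rotation matrix whose columns are the frame's x, y, z axes.
In Python, from bench import observe, snapshot, camera_params, finish_job, tip_extent gives the robot as it stands. The module is installed in compiled form; this text tells all that it offers.
- The arm moves only by the tool move_arm, never from a script. Its argument "deltas" is a list of rows, each an object of numbers: "gripper": the finger opening in m, from 0 to 0.0854; "dx", "dy", "dz": the shift along the tool's x, y, z in m; "wx", "wy", "wz": the turn, a rotation vector about the tool's x, y, z in degrees. A call has 1 to 12 rows; each row is the pose to reach, as a shift and turn from the pose commanded when the call began, along the tool's axes at that moment; what a row does not reach only later rows make up. A row lasts 1/8 s, in which the tool goes at most 62.5 mm and 10.7 degrees, less where a joint would pass 70% of its speed; a pose out of reach is approached as far as the arm can. A call with a gripper value outside its range is refused whole. The fingers move at their own pace and stop on an object; "force" is the grip in N (left out, the last holds). Time passes only in rows, so rows that repeat a pose let the fingers close. It gives the time, the measured TCP pose, the force, the opening and the grip force at its end, in the units of the state.
- observe(): the state, without advancing time (a new reading comes with each control period).
- snapshot(name): name is "scene" or "side" or "wrist"; returns (picture, depth): 480x640x3 uint8, red, green, blue; 480x640 float32, mm along the optical axis (not along the pixel's ray), 0 where there is no reading.
- camera_params(name): a dict with "intrinsics" (3x3 intrinsics, pixels), "R" (3x3) and "t" (3): a world point X has camera coordinates R X + t; the wrist camera has in their place "mount" (4x4, takes a point from camera to tool coordinates, whose origin is the TCP and whose axes are the flange's). Camera axes: x right, y down, z forward; pixel columns grow to the right and rows downward; lengths in mm; the calibration is good to about 2 mm. A picture is of the moment at which its call begins: read the wrist's pose just before it. camera_params takes no time and is no camera call.
- finish_job(): hands the job in; it is judged then, once.
The state is a dict: "clock": time; "joint_pos": joint angles; "joint_vel": joint speeds; "effort": joint torques, N m; "position": TCP position; "orientation": TCP orientation; "force": force on the tool from outside, world axes, zero at the start; "wrist_torque": the same for the moment, N m; "opening": finger opening in mm; "grip_force": force on a finger pad.
Only numpy, scipy, OpenCV 4.12 (cv2) and the standard library are available. Lean on these libraries where they do the work, as an engineer would, in place of code of your own. Each camera call takes 0.05 s, during which the arm holds its last target. There are 200 camera calls.

### The job

Lock the clamp of the tiffin carrier: take the hitch pin out of the wooden rest, feel for the cross hole in the clamp bar with its tip and gently push the pin down through it until its collar sits fully home on the bar, loop side towards the bar's free end. Then swing its sprung wire loop down over the bar's end until it snaps shut underneath, and let go. Never press hard on the clamp, and leave the katoris, thali and salt shaker where they are.

Things in the scene. Friction and masses are not known exactly. Their poses are not given: they have to be found in the camera images.
- carrier: steel two-tier tiffin carrier, 140 mm across, lid top 133 mm high, handle arching over it to 178 mm in its local y-z plane; immovable. Origin: centre of its underside, z up. On its local +x side a clamp: a sleeve from which a level steel clamp bar sticks out along +x. The clamp is damaged by over 45 N of contact force (all contacts added, sideways squeeze in the bore too): keep pushes under 20 N
- sleeve (a point): top of the outer end of the clamp's sleeve (box 32 mm wide, 30 mm tall, top 116 mm high), 90 mm from the carrier's axis; the clamp bar comes out here: 20 mm wide (local y), 18 mm thick, flat top 110 mm above the table, one upright round cross hole 10.5 mm wide right through it, 1 mm chamfer; its free end is 24 mm beyond the hole's axis
- hole (a point): nominal cross hole mouth on the bar's top, 118 mm from the carrier's axis; axes as the carrier's (x along the bar to its free end, z up). The bar is set stiffly further in or out each time: the real hole, and the free end, lie up to 15 mm either way along x; y and height are exact. A ball in the bore, 10 mm down, sprung to +y with 3 N, grips the pin: it must be pushed in with some 3 to 9 N
- pin: steel hitch pin, some 90 g, 77 mm tall, upright in the rest. Origin: on its axis at the underside of its collar (18 mm across, 12 mm high), z up; lies on the bar's top once home. Below: round shank 9 mm thick, 31 mm long, the last 5 mm tapering to a 6 mm tip. The loop is hinged in the collar and points to local +x, the side that must face the bar's free end
- pin_grip (a point): top of the pin's flat grip, 46 mm above the pin's origin, axes as the pin's. The grip is 20 mm (local x) by 14 mm (local y) and reaches from here down to the collar, 34 mm below. Take it across the 14 mm with the fingertips 26 to 29 mm below this point, clear of the loop's arms
- loop (a joint): angle (rad) of the pin's wire loop (U of 4 mm wire, arms 34 mm apart) about a level hinge along the pin's y, 6 mm above its origin. 0: open, 0.52 above level along +x (start); 0.52: level; 1.92: shut, nearly straight down, under the tip. Over-centre spring pushes away from 0.67: press the cross bar down (3 N at first, falling) past that, and the loop snaps shut by itself
- loop_bar (a point): middle of the loop's cross bar (34 mm long, 4 mm wire), 40 mm from the loop's hinge
- rest: wooden block 70 by 70 mm, 36 mm high, fixed, with a 12 mm upright hole in its middle in which the pin stands, its collar on the block's top. Origin: centre of its underside
- katori0: small steel bowl, 84 mm wide, 38 mm high, loose, in the row of katoris on the far side; bystander. Origin: centre of its underside
- katori1: the next such bowl in the row
- thali: flat steel plate, 260 mm wide, 22 mm high, loose, empty; bystander. Origin: centre of its underside
- shaker: glass salt shaker, 42 mm wide, 75 mm high, loose; bystander. Origin: centre of its underside

How it is judged (in metres and radians):
On the way, in this order (a step that is already met when the one before it is completed fails the run):
1. the pin is pushed home in the cross hole, collar on the bar and gripped by the bore, its loop still open (z of pin in the frame of hole between -0.003 and 0.002 m and y of pin in the frame of hole between -0.004 and 0.004 m and x of pin in the frame of hole between -0.018 and 0.018 m and angle between pin's own z axis and vertical below 0.12 rad and value of joint loop below 0.3 rad and contact force between pin and carrier above 1 N), for 0.2 s.
2. the loop is swung over the bar's end and snapped shut beneath it (value of joint loop above 1.7 rad), for 0.2 s.
At the end, for the whole second after the job is handed in: The pin stands in the cross hole with its collar within 3 mm of the bar's top face, within 4 mm of the hole's line across the bar and 18 mm of the nominal hole along it, upright within 0.12 rad; the loop is shut under the bar (joint above 1.7 rad); the pin is let go and at rest (z of pin in the frame of hole between -0.003 and 0.003 m and y of pin in the frame of hole between -0.004 and 0.004 m and x of pin in the frame of hole between -0.018 and 0.018 m and angle between pin's own z axis and vertical below 0.12 rad and value of joint loop above 1.7 rad and linear speed of pin below 0.02 m/s); the robot touches nothing.
It fails at once if the clamp is forced: more than 45 N on the carrier and its bar (contact force between carrier and anything else above 45 N).
It fails at once if the salt shaker is moved by more than 15 mm or tipped (distance of shaker from where it was at the start of the episode above 0.015 m or angle between shaker's own z axis and vertical above 0.3 rad).
It fails at once if a katori or the thali is moved by more than 15 mm (distance of any of katori0, katori1, thali from where it was at the start of the episode above 0.015 m).
It also fails if it takes over 64 s, if anything falls off the work surface, if the arm or the gripper's body presses on something with over 40 N, if the wrist force passes 120 N, or if a joint passes its speed limit or range.

## Working session

There is one attempt and no reset: what is moved stays moved. The work goes in short steps, Python scripts to look and compute and a tool call to move; the robot and the scene stay as the last step left them, time stands still between calls to the robot, and variables do not carry over. Pictures are saved under pics/ and viewed, at most 10 in all, crops included, and the job is handed in when it is done.

Besides the shell and the picture viewer there is one more tool, called as name([rows], argument=value, ...), one row to a line, values as JSON. move_arm: Moves the arm, as the interface text tells. Its arguments: {"type":"object","properties":{"deltas":{"type":"array","items":{"type":"object","properties":{"gripper":{"type":"number"},"dx":{"type":"number"},"dy":{"type":"number"},"dz":{"type":"number"},"wx":{"type":"number"},"wy":{"type":"number"},"wz":{"type":"number"}}}},"force":{"type":"number"}},"required":["deltas"]}

```bash
mkdir -p pics
cat > h.py <<'E'
import numpy as np, cv2
from bench import observe, snapshot, camera_params, finish_job, tip_extent
def cloud(name, d, st=None):
    p=camera_params(name); K=np.array(p["intrinsics"])
    v,u=np.mgrid[0:480,0:640]
    c=np.stack([(u-K[0,2])/K[0,0]*d,(v-K[1,2])/K[1,1]*d,d],-1)
    if name=="wrist":
        M=np.array(p["mount"]); c=c@M[:3,:3].T+M[:3,3]
        return c@np.array(st["orientation"]).T+np.array(st["position"])
    return (c-np.array(p["t"]))@np.array(p["R"])
E
python3 - <<'E'
from h import *
for n in("scene","side"):
    st=observe(); im,d=snapshot(n); np.savez(n+".npz",im=im,d=d)
    cv2.imwrite(f"pics/{n}0.png",im[:,:,::-1])
    p=camera_params(n); print(n,np.round(p["intrinsics"],1).tolist(),np.round(p["R"],3).tolist(),np.round(p["t"],1).tolist())
print(np.round(camera_params("wrist")["mount"],3).tolist(), observe()["orientation"],tip_extent,observe()["clock"])
E
```

```text
scene [[458.7, 0.0, 313.5], [0.0, 458.7, 233.6], [0.0, 0.0, 1.0]] [[0.683, 0.73, 0.02], [0.446, -0.395, -0.803], [-0.579, 0.557, -0.595]] [-360.6, -184.4, 1194.0]
side [[512.6, 0.0, 316.5], [0.0, 512.6, 239.0], [0.0, 0.0, 1.0]] [[-0.897, -0.441, 0.007], [-0.326, 0.652, -0.685], [0.297, -0.617, -0.729]] [510.9, 263.8, 748.9]
[[-0.0, -0.947, -0.32, 82.863], [1.0, -0.0, -0.001, 0.099], [0.001, -0.32, 0.947, -118.526], [0.0, 0.0, 0.0, 1.0]] [[ 9.42160731e-01  3.35161120e-01 -4.25032105e-04]
 [ 3.35161354e-01 -9.42159288e-01  1.65615622e-03]
 [ 1.54631230e-04 -1.70281969e-03 -9.99998538e-01]] 25.0 0.1
```

View pics/scene0.png

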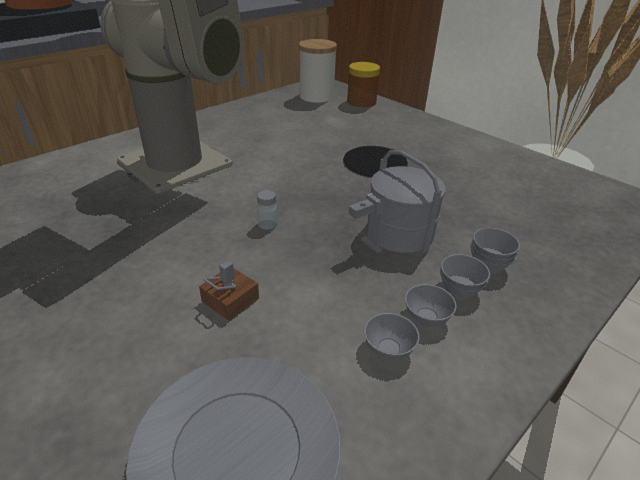

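View pics/side0.png

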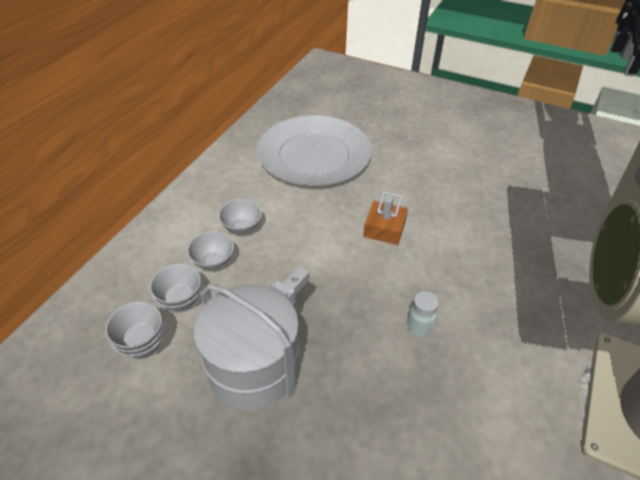

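Scene: the rest with the pin is at (228,285), the carrier at (407,210) with its bar end at (352,210), and the shaker at (267,210). Side: the rest is at (386,222), the bar is at (295,282) with its hole visible, and the carrier lid is at (247,325).

Run:
```python
from h import *
D={n:np.load(n+".npz") for n in("scene","side")}
C={n:cloud(n,D[n]["d"]) for n in D}
for n in D:
    im=D[n]["im"].astype(int);P=C[n];ok=D[n]["d"]>0
    box=dict(scene=(slice(255,330),slice(190,270)),side=(slice(180,255),slice(355,415)))[n]
    q=P[box][ok[box]]; col=im[box][ok[box]]
    r=(col[:,0]-col[:,2]>30)
    top=q[r&(q[:,2]>30)&(q[:,2]<40)]
    print(n,"resttop",len(top),np.median(top[:,2]),cv2.minAreaRect(top[:,:2].astype(np.float32)))
    g=q[(q[:,2]>52)&(q[:,2]<95)]; print(" pin pts",len(g),g.min(0),g.max(0),np.median(g,0))
    t=q[(q[:,2]>77)&(q[:,2]<95)]; print(" griptop",len(t),t.mean(0) if len(t) else 0, cv2.minAreaRect(t[:,:2].astype(np.float32)) if len(t)>3 else 0)
    box=dict(scene=(slice(145,255),slice(340,450)),side=(slice(265,410),slice(190,320)))[n]
    q=P[box][ok[box]]
    lid=q[(q[:,2]>127)&(q[:,2]<137)]
    print(" lid",len(lid),np.median(lid[:,2]),cv2.minEnclosingCircle(lid[:,:2].astype(np.float32)))
    b=q[(q[:,2]>95)&(q[:,2]<120)]
    c=np.array(cv2.minEnclosingCircle(lid[:,:2].astype(np.float32))[0])
    b=b[np.hypot(*(b[:,:2]-c).T)>92]
    b=b[np.hypot(*(b[:,:2]-c).T)<160]
    print(" bar",len(b)); print(np.round(b[np.argsort(np.hypot(*(b[:,:2]-c).T))][::max(1,len(b)//20)],0).tolist())
    tp=b[np.abs(b[:,2]-110)<4]
    print(cv2.minAreaRect(tp[:,:2].astype(np.float32)), tp.mean(0))
    # shaker, general
    box=dict(scene=(slice(185,235),slice(250,285)),side=(slice(285,340),slice(405,445)))[n]
    q=P[box][ok[box]]; q=q[q[:,2]>40]; print(" shaker",np.median(q,0))
a=cv2.resize(D["side"]["im"][170:330,270:420,::-1],None,fx=4,fy=3.75,interpolation=cv2.INTER_CUBIC);cv2.imwrite("pics/c1.png",a)
```

```text
scene resttop 728 36.084936741581274 ((510.452392578125, -181.65744018554688), (70.47642517089844, 71.5272445678711), 7.105449199676514)
 pin pts 347 [ 493.60205409 -219.49601304   52.06513523] [ 533.50140184 -171.3430733    84.16259246] [ 515.47721583 -189.2773501    64.89862452]
 griptop 95 [ 512.02407756 -183.02894959   81.12965874] ((511.036376953125, -182.4047393798828), (15.655906677246094, 19.340595245361328), 4.441583156585693)
 lid 1343 130.4024923952035 ((583.2052001953125, 192.99554443359375), 77.68586730957031)
 bar 286
[[578.0, 101.0, 97.0], [567.0, 100.0, 110.0], [558.0, 99.0, 110.0], [578.0, 93.0, 111.0], [574.0, 92.0, 112.0], [576.0, 89.0, 110.0], [573.0, 87.0, 111.0], [558.0, 87.0, 111.0], [554.0, 86.0, 109.0], [558.0, 82.0, 111.0], [572.0, 77.0, 111.0], [560.0, 77.0, 110.0], [569.0, 73.0, 111.0], [572.0, 71.0, 96.0], [568.0, 68.0, 111.0], [563.0, 66.0, 109.0], [556.0, 66.0, 110.0], [561.0, 63.0, 105.0], [565.0, 62.0, 101.0], [565.0, 62.0, 107.0], [555.0, 62.0, 96.0]]
((565.4215698242188, 81.26620483398438), (41.80043411254883, 23.25438117980957), 81.99425506591797) 
[... 594 characters left out ...]
505981445312), 76.64633178710938)
 bar 396
[[565.0, 110.0, 116.0], [560.0, 110.0, 116.0], [573.0, 103.0, 108.0], [557.0, 103.0, 105.0], [574.0, 98.0, 109.0], [556.0, 99.0, 103.0], [563.0, 95.0, 109.0], [561.0, 93.0, 109.0], [570.0, 89.0, 109.0], [570.0, 86.0, 103.0], [573.0, 83.0, 108.0], [569.0, 82.0, 102.0], [571.0, 80.0, 109.0], [553.0, 81.0, 97.0], [570.0, 76.0, 110.0], [563.0, 75.0, 110.0], [569.0, 72.0, 110.0], [552.0, 73.0, 108.0], [562.0, 69.0, 108.0], [570.0, 65.0, 112.0], [552.0, 66.0, 101.0]]
((564.0999755859375, 87.11666870117188), (49.840335845947266, 25.934459686279297), 87.65403747558594) [563.54623957  84.17779755 109.28184806]
 shaker [373.89344726  18.39270822  72.93820488]
```

View pics/c1.png

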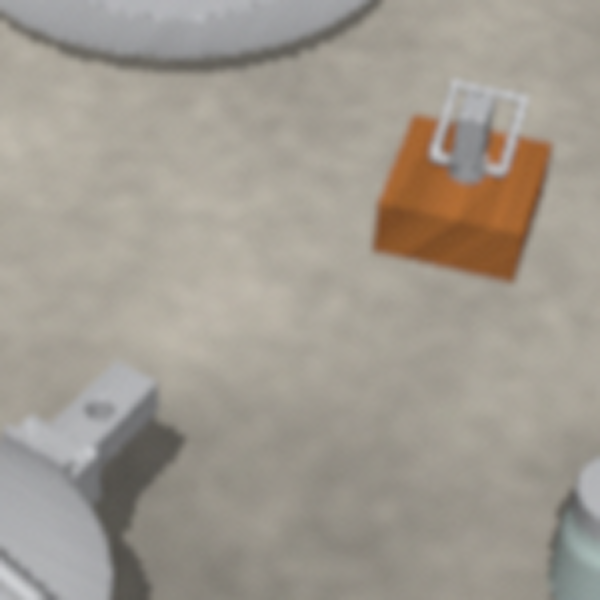

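The crop shows the pin's loop pointing away from this camera (world -y), the bar's hole near crop (98,408), and the bar pointing at about -98°. Next I'll move over the pin for a wrist view.

move_arm([
  {"dx": 0.42,"dy": -0.258,"wz": -72,"gripper": 0.05},
  {"dx": 0.42,"dy": -0.258,"wz": -72,"gripper": 0.05},
  {"dx": 0.42,"dy": -0.258,"wz": -72,"gripper": 0.05},
  {"dx": 0.42,"dy": -0.258,"wz": -72,"gripper": 0.05},
  {"dx": 0.42,"dy": -0.258,"wz": -72,"gripper": 0.05},
  {"dx": 0.42,"dy": -0.258,"wz": -72,"gripper": 0.05},
  {"dx": 0.42,"dy": -0.258,"wz": -72,"gripper": 0.05},
  {"dx": 0.42,"dy": -0.258,"wz": -72,"gripper": 0.05},
  {"dx": 0.42,"dy": -0.258,"wz": -72,"gripper": 0.05},
  {"dx": 0.42,"dy": -0.258,"wz": -72,"gripper": 0.05},
])

```text
invalid input
```

Run:
```python
from h import *
st=observe(); im,d=snapshot("wrist"); np.savez("w1.npz",im=im,d=d,R=st["orientation"],p=st["position"])
cv2.imwrite("pics/w1.png",im[:,:,::-1])
print(st["position"],np.round(st["orientation"],3).tolist(),st["clock"],st["joint_pos"],st["force"],camera_params("wrist")["intrinsics"])
P=cloud("wrist",d,st); ok=(d>0)&(np.hypot(P[...,0]-510,P[...,1]+181)<90)
c=im.astype(int); r=ok&(c[...,0]-c[...,2]>30)&(P[...,2]>30)&(P[...,2]<41)
t=P[r]; print("rest",np.median(t[:,2]),cv2.minAreaRect(t[:,:2].astype(np.float32)))
g=P[ok&(P[...,2]>76)&(P[...,2]<95)]; print("grip",len(g),np.median(g[:,2]),cv2.minAreaRect(g[:,:2].astype(np.float32)))
g=P[ok&(P[...,2]>50)&(P[...,2]<76)&(P[...,1]<-200)]; print("loop",len(g),np.median(g,0),g.min(0),g.max(0))
```

```text
[ 200.99368433 -564.85136618  255.3225325 ] [[0.942, 0.335, -0.0], [0.335, -0.942, 0.002], [0.0, -0.002, -1.0]] 0.1 [-7.53118741e+01  7.51340371e+00  8.53229792e+01  5.04125741e-04
  8.72615817e+01 -4.89425653e+00] [-0.26973802  0.30304793 -0.05039577] [[356.46614352   0.         314.65726104]
 [  0.         356.46614352 237.55940685]
 [  0.           0.           1.        ]]
rest nan ((0.0, 0.0), (0.0, 0.0), 0.0)
grip 0 nan ((0.0, 0.0), (0.0, 0.0), 0.0)
  return _methods._mean(a, axis=axis, dtype=dtype,
  ret = ret.dtype.type(ret / rcount)
  ret = um.true_divide(
Traceback (most recent call last):
ValueError: zero-size array to reduction operation minimum which has no identity
```

View pics/w1.png

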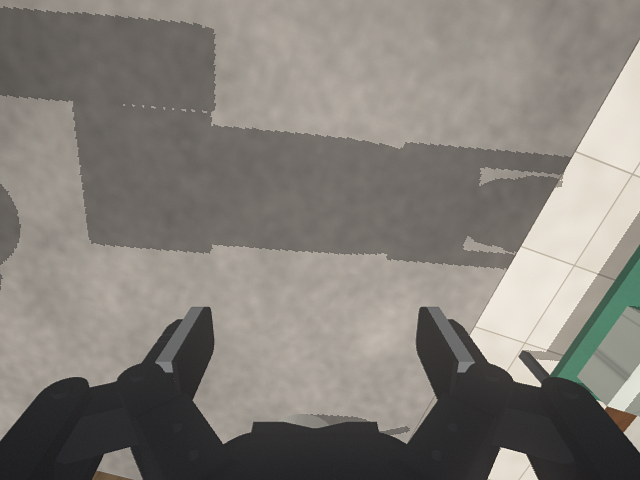

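The picture shows only the floor and the fingers, because the move was refused. I'll retry with every field filled in.

move_arm([
  {"dx": 0.42,"dy": -0.258,"dz": 0,"wx": 0,"wy": 0,"wz": -72,"gripper": 0.05},
  {"dx": 0.42,"dy": -0.258,"dz": 0,"wx": 0,"wy": 0,"wz": -72,"gripper": 0.05},
  {"dx": 0.42,"dy": -0.258,"dz": 0,"wx": 0,"wy": 0,"wz": -72,"gripper": 0.05},
  {"dx": 0.42,"dy": -0.258,"dz": 0,"wx": 0,"wy": 0,"wz": -72,"gripper": 0.05},
  {"dx": 0.42,"dy": -0.258,"dz": 0,"wx": 0,"wy": 0,"wz": -72,"gripper": 0.05},
  {"dx": 0.42,"dy": -0.258,"dz": 0,"wx": 0,"wy": 0,"wz": -72,"gripper": 0.05},
  {"dx": 0.42,"dy": -0.258,"dz": 0,"wx": 0,"wy": 0,"wz": -72,"gripper": 0.05},
  {"dx": 0.42,"dy": -0.258,"dz": 0,"wx": 0,"wy": 0,"wz": -72,"gripper": 0.05},
  {"dx": 0.42,"dy": -0.258,"dz": 0,"wx": 0,"wy": 0,"wz": -72,"gripper": 0.05},
  {"dx": 0.42,"dy": -0.258,"dz": 0,"wx": 0,"wy": 0,"wz": -72,"gripper": 0.05},
], force=40)

```text
clock: 1.4
position: [510.1, -181.4, 255.9]
orientation: [[-0.029, 1.0, -0.001], [1.0, 0.029, -0.0], [-0.0, -0.001, -1.0]]
force: [0.1, -0.1, 0.1]
opening: 50.2
grip_force: 0.0
```

```bash
cat > w1.py <<'E'
from h import *
st=observe(); im,d=snapshot("wrist"); np.savez("w1.npz",im=im,d=d,R=st["orientation"],p=st["position"])
cv2.imwrite("pics/w2.png",im[:,:,::-1])
P=cloud("wrist",d,st); ok=(d>0)&(np.hypot(P[...,0]-510,P[...,1]+181)<90)
c=im.astype(int); r=ok&(c[...,0]-c[...,2]>30)&(P[...,2]>30)&(P[...,2]<41)
t=P[r]; print("rest",np.median(t[:,2]),cv2.minAreaRect(t[:,:2].astype(np.float32)))
g=P[ok&(P[...,2]>76)&(P[...,2]<95)]; print("grip",len(g),np.median(g[:,2]),cv2.minAreaRect(g[:,:2].astype(np.float32)))
g=P[ok&(P[...,2]>50)&(P[...,2]<76)&(P[...,1]<-200)]; print("loop",len(g),np.median(g,0),g.min(0),g.max(0),cv2.minAreaRect(g[:,:2].astype(np.float32)))
E
python3 w1.py
```

```text
rest 36.866125763931834 ((510.8458251953125, -181.135009765625), (70.23526000976562, 70.49125671386719), 7.603501319885254)
grip 389 82.5764349023768 ((510.9275207519531, -181.21812438964844), (13.94251537322998, 20.55272102355957), 6.65871000289917)
loop 310 [ 512.46831282 -213.2931189    63.24506569] [ 495.12040644 -219.3495034    52.94136244] [ 533.87647929 -200.01565406   66.61761599] ((514.252197265625, -207.96780395507812), (38.01903533935547, 19.592296600341797), 5.936758995056152)
```

View pics/w2.png

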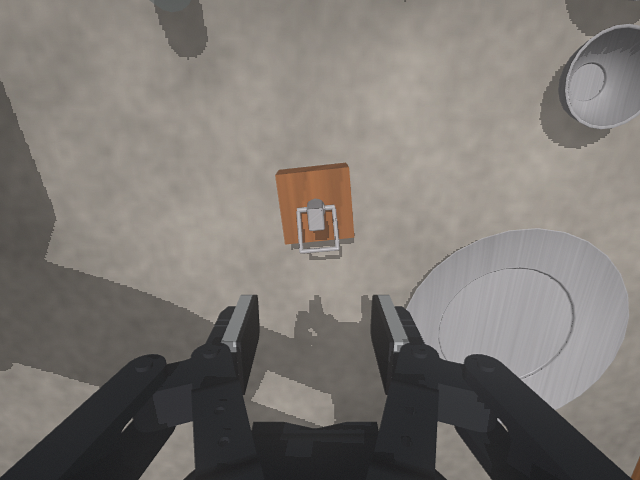

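The wrist view shows the rest at (317,205), the grip top at (316,215) and the loop at (318,232). Pin is at (510.9,-181.2), its top is at 82.5, and the loop points at -83°. I'll descend and grip.

move_arm([
  {"dx": 0.0002,"dy": 0.0008,"dz": 0.05,"wx": 0,"wy": 0,"wz": -5.2,"gripper": 0.045},
  {"dx": 0.0002,"dy": 0.0008,"dz": 0.1,"wx": 0,"wy": 0,"wz": -5.2,"gripper": 0.045},
  {"dx": 0.0002,"dy": 0.0008,"dz": 0.14,"wx": 0,"wy": 0,"wz": -5.2,"gripper": 0.045},
  {"dx": 0.0002,"dy": 0.0008,"dz": 0.16,"wx": 0,"wy": 0,"wz": -5.2,"gripper": 0.045},
  {"dx": 0.0002,"dy": 0.0008,"dz": 0.177,"wx": 0,"wy": 0,"wz": -5.2,"gripper": 0.045},
  {"dx": 0.0002,"dy": 0.0008,"dz": 0.177,"wx": 0,"wy": 0,"wz": -5.2,"gripper": 0.045},
  {"dx": 0.0002,"dy": 0.0008,"dz": 0.177,"wx": 0,"wy": 0,"wz": -5.2,"gripper": 0.008},
  {"dx": 0.0002,"dy": 0.0008,"dz": 0.177,"wx": 0,"wy": 0,"wz": -5.2,"gripper": 0.008},
  {"dx": 0.0002,"dy": 0.0008,"dz": 0.177,"wx": 0,"wy": 0,"wz": -5.2,"gripper": 0.008},
  {"dx": 0.0002,"dy": 0.0008,"dz": 0.177,"wx": 0,"wy": 0,"wz": -5.2,"gripper": 0.008},
], force=40)

```text
clock: 2.7
position: [512.0, -181.8, 80.7]
orientation: [[-0.118, 0.993, 0.002], [0.993, 0.118, -0.001], [-0.002, 0.002, -1.0]]
force: [-1.6, -1.2, 6.5]
opening: 13.3
grip_force: 42.9
```

move_arm([
  {"dx": 0,"dy": 0,"dz": -0.02,"wx": 0,"wy": 0,"wz": 0,"gripper": 0.008},
  {"dx": 0,"dy": 0,"dz": -0.06,"wx": 0,"wy": 0,"wz": 0,"gripper": 0.008},
  {"dx": 0,"dy": 0,"dz": -0.11,"wx": 0,"wy": 0,"wz": 0,"gripper": 0.008},
  {"dx": 0.03,"dy": 0.01,"dz": -0.16,"wx": 0,"wy": 0,"wz": 0,"gripper": 0.008},
  {"dx": 0.07,"dy": 0.02,"dz": -0.18,"wx": 0,"wy": 0,"wz": 5,"gripper": 0.008},
  {"dx": 0.12,"dy": 0.04,"dz": -0.18,"wx": 0,"wy": 0,"wz": 10,"gripper": 0.008},
  {"dx": 0.17,"dy": 0.055,"dz": -0.18,"wx": 0,"wy": 0,"wz": 14.8,"gripper": 0.008},
  {"dx": 0.205,"dy": 0.065,"dz": -0.18,"wx": 0,"wy": 0,"wz": 14.8,"gripper": 0.008},
  {"dx": 0.222,"dy": 0.071,"dz": -0.18,"wx": 0,"wy": 0,"wz": 14.8,"gripper": 0.008},
  {"dx": 0.222,"dy": 0.071,"dz": -0.18,"wx": 0,"wy": 0,"wz": 14.8,"gripper": 0.008},
  {"dx": 0.222,"dy": 0.071,"dz": -0.18,"wx": 0,"wy": 0,"wz": 14.8,"gripper": 0.008},
])

```text
clock: 4.08
position: [555.3, 46.6, 259.2]
orientation: [[0.14, 0.99, -0.0], [0.99, -0.14, -0.001], [-0.001, -0.0, -1.0]]
force: [-0.4, -0.1, -1.1]
opening: 13.5
grip_force: 41.8
```

```bash
cat > w3.py <<'E'
from h import *
st=observe(); im,d=snapshot("wrist"); np.savez("w3.npz",im=im,d=d,R=st["orientation"],p=st["position"])
cv2.imwrite("pics/w3.png",im[:,:,::-1])
print(st["position"],np.round(st["orientation"],4).tolist(),st["force"],st["opening"])
P=cloud("wrist",d,st); ok=(d>0)
m=ok&(abs(P[...,2]-110)<4)&(P[...,1]<112)&(P[...,1]>40)&(abs(P[...,0]-563)<30)
q=P[m]; print("bar top",len(q),np.median(q[:,2]),cv2.minAreaRect(q[:,:2].astype(np.float32)))
s=ok&(abs(P[...,2]-116)<3)&(P[...,1]<125)&(P[...,1]>85)&(abs(P[...,0]-567)<30); q=P[s]; print("sleeve",len(q),np.median(q,0),cv2.minAreaRect(q[:,:2].astype(np.float32)))
v,u=np.nonzero(m); print("uv",u.min(),u.max(),v.min(),v.max())
E
python3 w3.py
```

```text
[555.34145873  46.63773831 259.15108309] [[0.14, 0.9901, -0.0004], [0.9901, -0.14, -0.0006], [-0.0006, -0.0003, -1.0]] [-0.35850439 -0.07414159 -1.07702246] 13.4906202212928
bar top 1466 110.89705681415849 ((566.3792724609375, 84.83309173583984), (45.13694763183594, 20.022239685058594), 80.7289047241211)
sleeve 923 [571.31363737 114.46385092 116.93588121] ((571.3628540039062, 111.97451782226562), (23.803247451782227, 32.63211441040039), 87.27490997314453)
uv 308 336 147 207
```

View pics/w3.png

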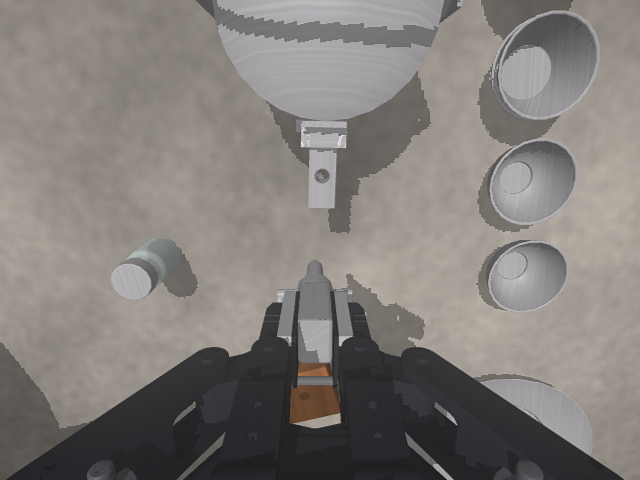

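The wrist view shows the hole at (322,176), the bar from (308,150) to (336,207), and the held pin's tip at (315,264). The loop is on the far side, which is correct. Now I'll compute the hole centre and the pin's tip.

Run:
```python
from h import *
f=np.load("w3.npz"); im,d,R,p=f["im"],f["d"],f["R"],f["p"]
st=dict(orientation=R,position=p)
g=cv2.cvtColor(im,cv2.COLOR_RGB2GRAY)
P=cloud("wrist",d,st)
# dark blob in bar
sub=g[162:192,312:333]; thr,b=cv2.threshold(sub,0,255,cv2.THRESH_BINARY_INV+cv2.THRESH_OTSU)
n,l,s,c=cv2.connectedComponentsWithStats(b); print(thr,s.tolist(),c.tolist())
cp=camera_params("wrist");K=np.array(cp["intrinsics"]);M=np.array(cp["mount"])
def ray(u,v,z):
    w=R@(M[:3,:3]@np.array([(u-K[0,2])/K[0,0],(v-K[1,2])/K[1,1],1.])); o=R@M[:3,3]+p
    return o+w*(z-o[2])/w[2]
i=1+np.argmin(np.hypot(*(c[1:]-[10,14]).T)); x,y,w,h,_=s[i]
hc=ray(312+x+(w-1)/2,162+y+(h-1)/2,110.5); print("hole",hc, ray(312+c[i][0],162+c[i][1],110.5),w,h)
m=(d>0)&(abs(P[...,2]-110.8)<2.5)&(P[...,1]<100)&(P[...,1]>55)&(abs(P[...,0]-565)<25)
E=[]
for v in range(152,204,2):
    u=np.nonzero(m[v])[0]
    if len(u)>15: E.append((ray(u.min()-.5,v,110.5)[:2],ray(u.max()+.5,v,110.5)[:2]))
E=np.array(E); 
for k in(0,1):
    a=np.polyfit(E[:,k,1],E[:,k,0],1); print("edge",a, 'x at y hole',np.polyval(a,hc[1]))
v=np.nonzero(m.any(1))[0]; print("end row",v.max(), ray(322,v.max()+.5,110.5))
# pin in tool frame
T=(P-p)@R
k=(d>0)&(np.abs(T[...,1])<9)&(np.abs(T[...,0])<14)&(T[...,2]>25)&(T[...,2]<95)
for z0 in range(26,90,4):
    q=T[k&(T[...,2]>=z0)&(T[...,2]<z0+4)]
    if len(q)>3: print(z0,len(q),"x max %.1f"%np.percentile(q[:,0],97),"y %.1f..%.1f"%(q[:,1].min(),q[:,1].max()))
print(T[k][:,2].max())
```

```text
142.0 [[0, 0, 21, 30, 458], [2, 7, 16, 14, 172]] [[10.111353711790393, 14.91703056768559], [9.703488372093023, 13.38953488372093]]
hole [566.52859243  86.76476821 110.5       ] [566.69012913  86.8249479  110.5       ] 16 14
edge [2.15826318e-01 5.38353957e+02] x at y hole 557.0800774113256
edge [1.58071238e-01 5.63054086e+02] x at y hole 576.7691000770359
end row 207 [563.6131776   62.40221207 110.5       ]
26 110 x max 11.2 y -6.6..7.0
30 23 x max 10.2 y -7.4..7.6
34 112 x max 10.0 y -8.6..8.9
38 113 x max 10.0 y -8.3..8.5
42 26 x max 9.6 y -8.4..8.1
50 8 x max 5.7 y -2.0..2.2
54 41 x max 5.9 y -3.7..4.4
58 46 x max 5.6 y -3.8..4.5
62 51 x max 5.7 y -3.9..4.5
66 35 x max 5.7 y -3.9..4.6
70 5 x max 5.2 y -1.1..1.8
73.52584363143012
```

move_arm([
  {"dx": 0.02,"dy": 0.003,"dz": 0,"wx": 0,"wy": 0,"wz": 1,"gripper": 0.008},
  {"dx": 0.0402,"dy": 0.0053,"dz": 0.01,"wx": 0,"wy": 0,"wz": 1,"gripper": 0.008},
  {"dx": 0.0402,"dy": 0.0053,"dz": 0.04,"wx": 0,"wy": 0,"wz": 1,"gripper": 0.008},
  {"dx": 0.0402,"dy": 0.0053,"dz": 0.06,"wx": 0,"wy": 0,"wz": 1,"gripper": 0.008},
  {"dx": 0.0402,"dy": 0.0053,"dz": 0.065,"wx": 0,"wy": 0,"wz": 1,"gripper": 0.008},
  {"dx": 0.0402,"dy": 0.0053,"dz": 0.065,"wx": 0,"wy": 0,"wz": 1,"gripper": 0.008},
  {"dx": 0.0402,"dy": 0.0053,"dz": 0.065,"wx": 0,"wy": 0,"wz": 1,"gripper": 0.008},
])

```text
clock: 5.0
position: [567.0, 86.6, 195.6]
orientation: [[0.157, 0.988, 0.002], [0.988, -0.157, 0.0], [0.0, 0.002, -1.0]]
force: [-0.0, 0.4, -1.1]
opening: 13.0
grip_force: 41.8
```

Run:
```python
from h import *
st=observe(); im,d=snapshot("side"); cv2.imwrite("pics/s2.png",cv2.resize(im[190:330,220:400,::-1],None,fx=4,fy=4,interpolation=cv2.INTER_CUBIC))
im,d=snapshot("wrist"); cv2.imwrite("pics/w4.png",im[:,:,::-1])
print(st["position"],st["force"],st["orientation"][0])
```

```text
[567.00953652  86.57436898 195.579036  ] [-0.01955325  0.42453812 -1.08032433] [0.15693054 0.98760771 0.00195499]
```

View pics/w4.png

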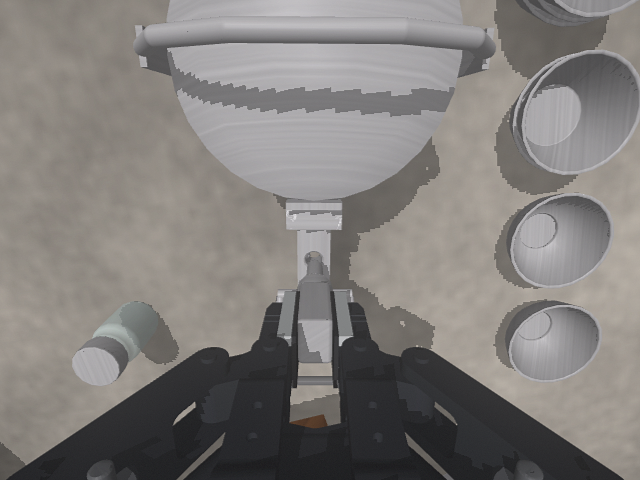

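The view shows the pin tip at (315,262) right over the hole at (313,256). I'll feel downward in small steps.

move_arm([
  {"dx": 0,"dy": 0,"dz": 0.005,"wx": 0,"wy": 0,"wz": 0,"gripper": 0.008},
  {"dx": 0,"dy": 0,"dz": 0.008,"wx": 0,"wy": 0,"wz": 0,"gripper": 0.008},
  {"dx": 0,"dy": 0,"dz": 0.01,"wx": 0,"wy": 0,"wz": 0,"gripper": 0.008},
  {"dx": 0,"dy": 0,"dz": 0.011,"wx": 0,"wy": 0,"wz": 0,"gripper": 0.008},
  {"dx": 0,"dy": 0,"dz": 0.012,"wx": 0,"wy": 0,"wz": 0,"gripper": 0.008},
  {"dx": 0,"dy": 0,"dz": 0.012,"wx": 0,"wy": 0,"wz": 0,"gripper": 0.008},
])

```text
clock: 5.85
position: [566.3, 86.7, 182.3]
orientation: [[0.157, 0.988, 0.0], [0.988, -0.157, -0.0], [-0.0, 0.0, -1.0]]
force: [0.8, -0.3, -1.0]
opening: 13.5
grip_force: 41.8
```

move_arm([
  {"dx": 0,"dy": 0,"dz": 0.001,"wx": 0,"wy": 0,"wz": 0,"gripper": 0.008},
  {"dx": 0,"dy": 0,"dz": 0.002,"wx": 0,"wy": 0,"wz": 0,"gripper": 0.008},
  {"dx": 0,"dy": 0,"dz": 0.003,"wx": 0,"wy": 0,"wz": 0,"gripper": 0.008},
  {"dx": 0,"dy": 0,"dz": 0.004,"wx": 0,"wy": 0,"wz": 0,"gripper": 0.008},
  {"dx": 0,"dy": 0,"dz": 0.004,"wx": 0,"wy": 0,"wz": 0,"gripper": 0.008},
])

```text
clock: 6.48
position: [566.3, 86.4, 178.2]
orientation: [[0.157, 0.988, -0.0], [0.988, -0.157, -0.0], [-0.0, 0.0, -1.0]]
force: [0.8, -3.3, -0.5]
opening: 13.2
grip_force: 41.9
```

move_arm([
  {"dx": -0.0007,"dy": 0,"dz": 0,"wx": 0,"wy": 0,"wz": 0,"gripper": 0.008},
  {"dx": -0.0007,"dy": 0,"dz": 0.001,"wx": 0,"wy": 0,"wz": 0,"gripper": 0.008},
  {"dx": -0.0007,"dy": 0,"dz": 0.002,"wx": 0,"wy": 0,"wz": 0,"gripper": 0.008},
  {"dx": -0.0007,"dy": 0,"dz": 0.003,"wx": 0,"wy": 0,"wz": 0,"gripper": 0.008},
  {"dx": -0.0007,"dy": 0,"dz": 0.003,"wx": 0,"wy": 0,"wz": 0,"gripper": 0.008},
])

```text
clock: 7.1
position: [566.3, 86.1, 175.3]
orientation: [[0.157, 0.988, 0.0], [0.988, -0.157, 0.0], [0.0, 0.0, -1.0]]
force: [1.3, -1.2, -1.0]
opening: 13.2
grip_force: 41.9
```

move_arm([
  {"dx": -0.0003,"dy": 0,"dz": 0.001,"wx": 0,"wy": 0,"wz": 0,"gripper": 0.008},
  {"dx": -0.0003,"dy": 0,"dz": 0.002,"wx": 0,"wy": 0,"wz": 0,"gripper": 0.008},
  {"dx": -0.0003,"dy": 0,"dz": 0.003,"wx": 0,"wy": 0,"wz": 0,"gripper": 0.008},
  {"dx": -0.0003,"dy": 0,"dz": 0.004,"wx": 0,"wy": 0,"wz": 0,"gripper": 0.008},
  {"dx": -0.0003,"dy": 0,"dz": 0.005,"wx": 0,"wy": 0,"wz": 0,"gripper": 0.008},
  {"dx": -0.0003,"dy": 0,"dz": 0.005,"wx": 0,"wy": 0,"wz": 0,"gripper": 0.008},
])

```text
clock: 7.85
position: [566.0, 85.7, 169.9]
orientation: [[0.157, 0.988, -0.0], [0.988, -0.157, -0.0], [-0.0, -0.0, -1.0]]
force: [3.3, -0.2, -1.0]
opening: 13.1
grip_force: 41.7
```

move_arm([
  {"dx": 0,"dy": 0.0003,"dz": 0.0015,"wx": 0,"wy": 0,"wz": 0,"gripper": 0.008},
  {"dx": 0,"dy": 0.0003,"dz": 0.003,"wx": 0,"wy": 0,"wz": 0,"gripper": 0.008},
  {"dx": 0,"dy": 0.0003,"dz": 0.0045,"wx": 0,"wy": 0,"wz": 0,"gripper": 0.008},
  {"dx": 0,"dy": 0.0003,"dz": 0.006,"wx": 0,"wy": 0,"wz": 0,"gripper": 0.008},
  {"dx": 0,"dy": 0.0003,"dz": 0.0075,"wx": 0,"wy": 0,"wz": 0,"gripper": 0.008},
  {"dx": 0,"dy": 0.0003,"dz": 0.0085,"wx": 0,"wy": 0,"wz": 0,"gripper": 0.008},
  {"dx": 0,"dy": 0.0003,"dz": 0.0085,"wx": 0,"wy": 0,"wz": 0,"gripper": 0.008},
])

```text
clock: 8.72
position: [566.2, 85.6, 161.4]
orientation: [[0.157, 0.988, -0.001], [0.988, -0.157, -0.0], [-0.0, -0.001, -1.0]]
force: [2.4, -1.1, -1.2]
opening: 13.1
grip_force: 41.9
```

move_arm([
  {"dx": 0,"dy": 0,"dz": 0.001,"wx": 0,"wy": 0,"wz": 0,"gripper": 0.008},
  {"dx": 0,"dy": 0,"dz": 0.002,"wx": 0,"wy": 0,"wz": 0,"gripper": 0.008},
  {"dx": 0,"dy": 0,"dz": 0.003,"wx": 0,"wy": 0,"wz": 0,"gripper": 0.008},
  {"dx": 0,"dy": 0,"dz": 0.004,"wx": 0,"wy": 0,"wz": 0,"gripper": 0.008},
  {"dx": 0,"dy": 0,"dz": 0.005,"wx": 0,"wy": 0,"wz": 0,"gripper": 0.008},
  {"dx": 0,"dy": 0,"dz": 0.005,"wx": 0,"wy": 0,"wz": 0,"gripper": 0.008},
])

```text
clock: 9.48
position: [566.2, 85.6, 156.4]
orientation: [[0.157, 0.988, -0.001], [0.988, -0.157, -0.0], [-0.0, -0.001, -1.0]]
force: [2.5, -1.4, -1.5]
opening: 13.3
grip_force: 41.9
```

move_arm([
  {"dx": 0,"dy": 0,"dz": 0.0005,"wx": 0,"wy": 0,"wz": 0,"gripper": 0.008},
  {"dx": 0,"dy": 0,"dz": 0.001,"wx": 0,"wy": 0,"wz": 0,"gripper": 0.008},
  {"dx": 0,"dy": 0,"dz": 0.0015,"wx": 0,"wy": 0,"wz": 0,"gripper": 0.008},
  {"dx": 0,"dy": 0,"dz": 0.002,"wx": 0,"wy": 0,"wz": 0,"gripper": 0.008},
  {"dx": 0,"dy": 0,"dz": 0.002,"wx": 0,"wy": 0,"wz": 0,"gripper": 0.008},
])

```text
clock: 10.1
position: [566.4, 85.6, 154.7]
orientation: [[0.157, 0.988, 0.0], [0.988, -0.157, -0.0], [-0.0, 0.0, -1.0]]
force: [3.2, -1.2, -0.7]
opening: 13.6
grip_force: 42.0
```

move_arm([
  {"dx": 0,"dy": 0,"dz": 0.0005,"wx": 0,"wy": 0,"wz": 0,"gripper": 0.008},
  {"dx": 0,"dy": 0,"dz": 0.001,"wx": 0,"wy": 0,"wz": 0,"gripper": 0.008},
  {"dx": 0,"dy": 0,"dz": 0.001,"wx": 0,"wy": 0,"wz": 0,"gripper": 0.008},
])

```text
clock: 10.48
position: [566.5, 85.7, 154.6]
orientation: [[0.157, 0.988, 0.0], [0.988, -0.157, 0.0], [0.0, 0.0, -1.0]]
force: [0.1, -1.0, 6.5]
opening: 13.3
grip_force: 43.0
```

Run:
```python
from h import *
st=observe(); print(st["position"],st["force"])
im,d=snapshot("wrist"); P=cloud("wrist",d,st); T=(P-st["position"])@st["orientation"]
k=(d>0)&(np.abs(T[...,1])<9)&(T[...,0]>0)&(T[...,0]<14)&(T[...,2]>25)&(T[...,2]<60)
for z0 in range(26,60,2):
    q=T[k&(T[...,2]>=z0)&(T[...,2]<z0+2)]
    if len(q)>3: print(z0,len(q),"x max %.1f"%np.percentile(q[:,0],97),"y %.1f..%.1f"%(q[:,1].min(),q[:,1].max()))
cv2.imwrite("pics/w5.png",cv2.resize(im[170:380,220:410,::-1],None,fx=2.8,fy=2.8,interpolation=cv2.INTER_CUBIC))
```

```text
[566.51807496  85.67696456 154.64216131] [ 0.13345554 -0.96689253  6.47410853]
26 58 x max 11.2 y -6.7..7.0
28 50 x max 11.1 y -6.2..7.0
30 7 x max 10.3 y -5.9..7.6
32 22 x max 9.9 y -7.4..8.2
34 40 x max 10.0 y -7.5..8.2
36 60 x max 9.9 y -8.6..8.8
38 56 x max 10.1 y -8.7..8.5
40 62 x max 10.0 y -8.4..8.5
42 298 x max 13.8 y -8.9..9.0
44 174 x max 13.9 y -9.0..8.6
```

View pics/w5.png

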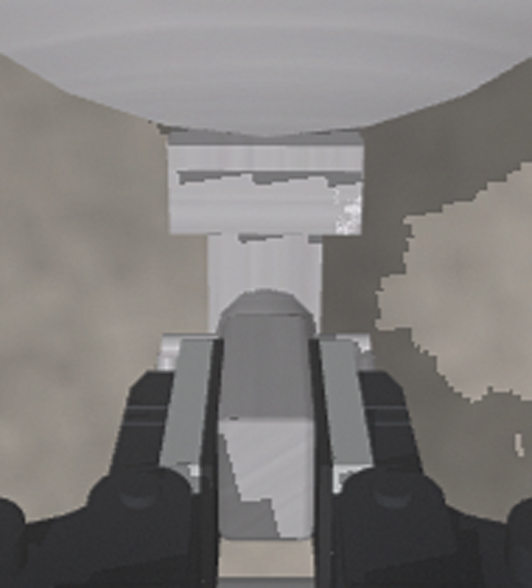

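The collar is seated on the bar: contact came at TCP 154.6, as predicted, and the loop still lies open between and below the fingers. I'll dwell, release and retract.

move_arm([
  {"dx": 0,"dy": 0,"dz": 0.0003,"wx": 0,"wy": 0,"wz": 0,"gripper": 0.008},
  {"dx": 0,"dy": 0,"dz": 0.0003,"wx": 0,"wy": 0,"wz": 0,"gripper": 0.008},
  {"dx": 0,"dy": 0,"dz": 0.0,"wx": 0,"wy": 0,"wz": 0,"gripper": 0.008},
  {"dx": 0,"dy": 0,"dz": -0.0005,"wx": 0,"wy": 0,"wz": 0,"gripper": 0.035},
  {"dx": 0,"dy": 0,"dz": -0.0005,"wx": 0,"wy": 0,"wz": 0,"gripper": 0.035},
  {"dx": 0,"dy": 0,"dz": -0.0005,"wx": 0,"wy": 0,"wz": 0,"gripper": 0.035},
  {"dx": 0,"dy": 0,"dz": -0.0005,"wx": 0,"wy": 0,"wz": 0,"gripper": 0.035},
  {"dx": 0,"dy": 0,"dz": -0.01,"wx": 0,"wy": 0,"wz": 0,"gripper": 0.035},
  {"dx": 0,"dy": 0,"dz": -0.03,"wx": 0,"wy": 0,"wz": 0,"gripper": 0.035},
  {"dx": 0,"dy": 0,"dz": -0.06,"wx": 0,"wy": 0,"wz": 0,"gripper": 0.035},
  {"dx": 0,"dy": 0,"dz": -0.07,"wx": 0,"wy": 0,"wz": 0,"gripper": 0.035},
  {"dx": 0,"dy": 0,"dz": -0.07,"wx": 0,"wy": 0,"wz": 0,"gripper": 0.035},
])

```text
clock: 12.02
position: [567.2, 85.7, 225.3]
orientation: [[0.157, 0.988, 0.003], [0.988, -0.157, 0.0], [0.001, 0.003, -1.0]]
force: [-1.5, -0.4, -0.4]
opening: 35.0
grip_force: 0.0
```

```bash
cat > chk.py <<'E'
from h import *
import sys
st=observe(); print(st["position"],st["force"])
im,d=snapshot("wrist"); P=cloud("wrist",d,st)
ok=(d>0)&(np.hypot(P[...,0]-566.7,P[...,1]-86.8)<60)&(P[...,1]<100)
g=P[ok&(P[...,2]>150)&(P[...,2]<162)]; print("grip",len(g),np.median(g,0),cv2.minAreaRect(g[:,:2].astype(np.float32)) if len(g)>3 else 0)
g=P[ok&(P[...,2]>128)&(P[...,2]<143)&(P[...,1]<68)]; print("loopbar",len(g),np.median(g,0),g.min(0),g.max(0)) if len(g) else print("none")
cv2.imwrite(f"pics/{sys.argv[1]}.png",im[:,:,::-1])
E
python3 chk.py w6
```

```text
[567.20573067  85.71337581 225.34088901] [-1.51662586 -0.36148666 -0.38156767]
grip 825 [567.59231107  88.1628987  156.65654698] ((567.3140869140625, 86.80453491210938), (19.783416748046875, 13.392183303833008), 80.92466735839844)
loopbar 643 [565.59454334  54.57255318 137.11838881] [544.0797572   47.86086895 128.02272324] [583.07987392  67.96458514 139.85834875]
```

move_arm([
  {"dx": -0.02,"dy": 0,"dz": 0,"wx": 0,"wy": 0,"wz": 0,"gripper": 0},
  {"dx": -0.043,"dy": 0,"dz": 0,"wx": 0,"wy": 0,"wz": 0,"gripper": 0},
  {"dx": -0.043,"dy": 0,"dz": 0.01,"wx": 0,"wy": 0,"wz": 0,"gripper": 0},
  {"dx": -0.043,"dy": 0,"dz": 0.03,"wx": 0,"wy": 0,"wz": 0,"gripper": 0},
  {"dx": -0.043,"dy": 0,"dz": 0.045,"wx": 0,"wy": 0,"wz": 0,"gripper": 0},
  {"dx": -0.043,"dy": 0,"dz": 0.052,"wx": 0,"wy": 0,"wz": 0,"gripper": 0},
  {"dx": -0.043,"dy": 0,"dz": 0.052,"wx": 0,"wy": 0,"wz": 0,"gripper": 0},
])

```text
clock: 12.95
position: [559.2, 43.5, 170.8]
orientation: [[0.156, 0.988, -0.002], [0.988, -0.156, 0.0], [-0.0, -0.002, -1.0]]
force: [-0.8, -0.4, 1.4]
opening: -0.4
grip_force: 0.0
```

Run:
```python
from h import *
st=observe(); print(st["position"],st["force"],st["opening"])
im,d=snapshot("side"); cv2.imwrite("pics/s3.png",cv2.resize(im[190:330,220:400,::-1],None,fx=4,fy=4,interpolation=cv2.INTER_CUBIC))
```

```text
[559.16893729  43.52516955 170.76367385] [-0.84147    -0.39598858  1.3982912 ] -0.3833066563765278
```

View pics/s3.png

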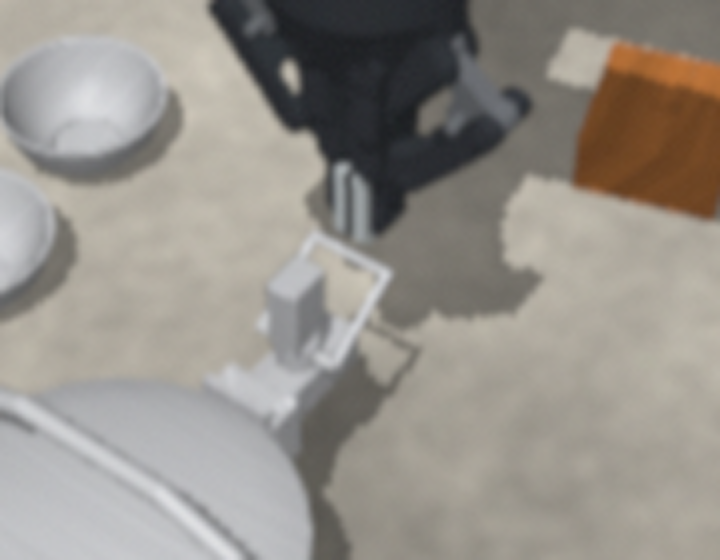

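The closed fingers, with tips at (350,235), stand just over the cross bar at (350,255), and the pin is home on the bar. I'll press down.

move_arm([
  {"dx": 0,"dy": 0,"dz": 0.004,"wx": 0,"wy": 0,"wz": 0,"gripper": 0},
  {"dx": 0,"dy": 0,"dz": 0.008,"wx": 0,"wy": 0,"wz": 0,"gripper": 0},
  {"dx": 0,"dy": 0,"dz": 0.011,"wx": 0,"wy": 0,"wz": 0,"gripper": 0},
  {"dx": 0,"dy": 0,"dz": 0.014,"wx": 0,"wy": 0,"wz": 0,"gripper": 0},
  {"dx": 0,"dy": 0,"dz": 0.017,"wx": 0,"wy": 0,"wz": 0,"gripper": 0},
  {"dx": 0,"dy": 0,"dz": 0.02,"wx": 0,"wy": 0,"wz": 0,"gripper": 0},
])

```text
clock: 13.75
position: [560.4, 41.9, 152.7]
orientation: [[0.158, 0.988, 0.002], [0.988, -0.158, -0.002], [-0.002, 0.002, -1.0]]
force: [0.1, -2.7, 3.5]
opening: -0.3
grip_force: 1.6
```

move_arm([
  {"dx": 0,"dy": 0,"dz": 0.003,"wx": 0,"wy": 0,"wz": 0,"gripper": 0},
  {"dx": 0,"dy": 0,"dz": 0.006,"wx": 0,"wy": 0,"wz": 0,"gripper": 0},
  {"dx": 0,"dy": 0,"dz": 0.009,"wx": 0,"wy": 0,"wz": 0,"gripper": 0},
  {"dx": 0,"dy": 0,"dz": 0.012,"wx": 0,"wy": 0,"wz": 0,"gripper": 0},
  {"dx": 0,"dy": 0,"dz": 0.015,"wx": 0,"wy": 0,"wz": 0,"gripper": 0},
  {"dx": 0,"dy": 0,"dz": 0.018,"wx": 0,"wy": 0,"wz": 0,"gripper": 0},
  {"dx": 0,"dy": 0,"dz": 0.021,"wx": 0,"wy": 0,"wz": 0,"gripper": 0},
  {"dx": 0,"dy": 0,"dz": 0.021,"wx": 0,"wy": 0,"wz": 0,"gripper": 0},
])

```text
clock: 14.75
position: [559.4, 43.2, 130.3]
orientation: [[0.157, 0.988, -0.001], [0.988, -0.157, 0.0], [-0.0, -0.001, -1.0]]
force: [-0.1, -0.4, 0.1]
opening: -0.1
grip_force: 0.0
```

The force is gone, so the loop has snapped. I'll retract straight up and check.

move_arm([
  {"dx": -0.003,"dy": 0,"dz": -0.01,"wx": 0,"wy": 0,"wz": 0,"gripper": 0},
  {"dx": -0.003,"dy": 0,"dz": -0.04,"wx": 0,"wy": 0,"wz": 0,"gripper": 0},
  {"dx": -0.003,"dy": 0,"dz": -0.08,"wx": 0,"wy": 0,"wz": 0,"gripper": 0},
  {"dx": -0.003,"dy": 0,"dz": -0.12,"wx": 0,"wy": 0,"wz": 0,"gripper": 0},
  {"dx": -0.04,"dy": 0,"dz": -0.13,"wx": 0,"wy": 0,"wz": 0,"gripper": 0},
  {"dx": -0.06,"dy": 0,"dz": -0.13,"wx": 0,"wy": 0,"wz": 0,"gripper": 0},
  {"dx": -0.06,"dy": 0,"dz": -0.13,"wx": 0,"wy": 0,"wz": 0,"gripper": 0},
])

```text
clock: 15.62
position: [549.8, -17.4, 260.3]
orientation: [[0.159, 0.987, -0.001], [0.987, -0.159, 0.0], [-0.0, -0.001, -1.0]]
force: [-0.8, -0.0, -0.9]
opening: -0.1
grip_force: 0.0
```

```bash
python3 chk.py w7
python3 - <<'E'
from h import *
im,d=snapshot("side"); im2,_=snapshot("scene")
f=lambda a:cv2.resize(a[:,:,::-1],(390,300),interpolation=cv2.INTER_CUBIC)
cv2.imwrite("pics/end.png",np.hstack([f(im[230:330,250:380]),f(im2[160:260,320:450])]))
E
```

```text
[549.82206713 -17.38228274 260.33207985] [-0.80759919 -0.02326165 -0.86601844]
grip 911 [567.42913288  86.45867212 156.70021402] ((567.22509765625, 86.64436340332031), (20.202056884765625, 13.694820404052734), 81.47683715820312)
none
```

View pics/end.png

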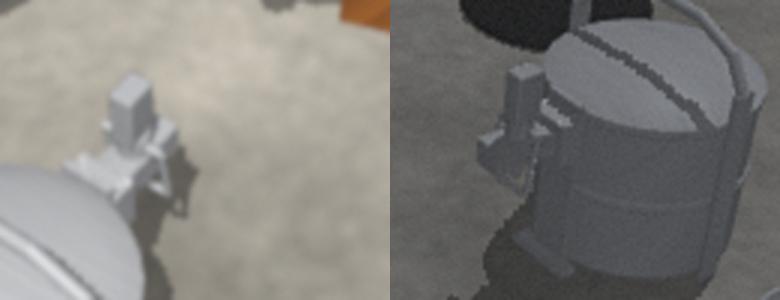

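The pin stands home and upright, with its top at 156.7 mm. The loop hangs under the bar, with its arm at (165,180) in the left panel, and the arm is well clear.

```bash
python3 -c "
from bench import finish_job
print(finish_job())"
```

```text
the job is handed in; nothing more can be done
None
```

The job is handed in, with no verdict returned: by my last measurements and pictures the pin was seated and upright in the cross hole, its loop had snapped shut under the bar, and the arm was clear.

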